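# Load the sample shaker and reset its run counter

## Robot

A 6-joint arm with a two-finger parallel gripper is mounted at the origin on the work surface. World frame = base frame: x ahead of the robot, y to its left, z up, the work surface at z = 0. Lengths are in m, angles in rad, forces in N, time in s.
With the tool pointing down it reaches from about 0.3 to 0.775 m from the base axis. Payload 14.6 kg.
Tool frame: the origin (TCP) lies at the very end of the fingers, on their centre line; the grasp point (between the pads) lies 19 mm behind it; z points along the fingers, y is the line along which they close (so a half turn about z gives the same grasp; the last joint's range is limited). The gripper opens to 94 mm and grips with 3 to 60 N. Pads are 16 mm wide; open, the fingers measure 119 mm over their backs; the gripper's body (75 mm by 177 mm) begins 78 mm behind the grasp point.
Start: joints at [-1.292, 0.3, 1.521, -0, 1.321, -0.067], TCP at [0.186, -0.517, 0.205] pointing down, gripper open.
Joint ranges: [-3.03, 3.03], [-0.79, 2.21], [0.23, 2.52], [-1.04, 4.18], [0, 3.07], [-2.55, 2.55]. Speed limits (rad/s): [2.22, 2.22, 2.57, 3.14, 3.14, 3.14].

## Interface

Orientations are given as [roll, pitch, yaw] about the fixed x, y, z axes, in that order (R = Rz(yaw) Ry(pitch) Rx(roll)).
In Python, from station import ctrl gives the robot as it stands. The module is installed in compiled form; this text tells all that it offers.
- The arm moves only by the tool step_arm, never from a script. Its argument "deltas" is a list of rows, each an object with "dp": the shift along the tool's x, y, z scaled (see below), a list of three; "twist": the turn about the tool's z scaled (see below). In form: [{"dp": [tx, ty, tz], "twist": twist}, ...]. A call has 1 to 12 rows; each row shifts and turns the commanded pose from where the row before left it, along the tool's axes as they then stand; what a row does not reach is not made up. The controller multiplies each number of a shift by 0.04 m and each number of a turn by 4 degrees. A row lasts 1/10 s, in which the tool goes at most 50 mm and 8.59 degrees, less where a joint would pass 70% of its speed; a pose out of reach is approached as far as the arm can. A call with a number of a shift or a turn outside -1 to 1 is refused whole. A call with a gripper value outside its range is refused whole. "gripper" is the opening, from -1 (shut) to 1 (fully open), set as the call begins (left out, the last holds). The fingers move at their own pace and stop on an object; "squeeze" is the grip in N (left out, the last holds). Time passes only in rows, so rows that do not move let the fingers close. It gives the time, the measured TCP pose, the force, the opening and the grip force at its end, in the units of the state.
- ctrl.get_obs(): the state, without advancing time (a new reading comes with each control period).
- ctrl.camera(name): name is "scene" or "top"; returns (picture, depth): 384x512x3 uint8, red, green, blue; 384x512 float32, m along the optical axis (not along the pixel's ray), 0 where there is no reading.
- ctrl.get_calibration(name): a dict with "fx", "fy", "cx", "cy" (pixels), "world_to_cam" (4x4, takes a point from world to camera coordinates). Camera axes: x right, y down, z forward; pixel columns grow to the right and rows downward; lengths in m; the calibration is good to about 2 mm. A picture is of the moment at which its call begins. get_calibration takes no time and is no camera call.
- ctrl.hand_in(): hands the job in; it is judged then, once.
Trained networks look in the newest picture that a camera, given by its name, has taken for a name from the list of things; names that differ only in an ending like _2 or _b are one class to them, and where a whole thing is asked for, a point or a joint stands for the part that bears it (a point fixed in the world has none). Each returns a list of dicts, best first, with "conf" (0 to 1); they miss things now and then, are a little off and sometimes report something else, mostly with a low value. They report only what shows in the picture. A call takes as long as a camera call.
- ctrl.spot_in(camera, label): "rect" ([left, top, right, bottom] as shares, 0 to 1, of the picture: columns of its width, rows of its height, round what is visible of it).
- ctrl.cut_out(camera, label): "pixels" (384x512 bool, what is visible of it) and "rect" ([left, top, right, bottom] as shares, 0 to 1, of the picture: columns of its width, rows of its height, round what is visible of it).
The state is a dict: "time_s": time; "qpos": joint angles; "joint_vel": joint speeds; "tau": joint torques, N m; "ee_pos": TCP position; "eef_rot": TCP orientation; "force": force on the tool from outside, world axes, zero at the start; "moment": the same for the moment, N m; "grip_width": finger opening in m; "grip_force": force on a finger pad.
Only numpy, scipy, OpenCV 4.12 (cv2) and the standard library are available. Lean on these libraries where they do the work, as an engineer would, in place of code of your own. Each camera call takes 0.05 s, during which the arm holds its last target. There are 200 camera calls.

## Task

Load the shaker for a new run: drop the red-, yellow- and blue-capped bottles, one at a time, into the sleeves of their own colour so that each stands upright on the bottom of its pocket; then, with all three in, turn the run counter dial back to its zero stop. Leave the grey-capped bottle in its sleeve, don't knock any sample bottle over, and don't shift the pink bottle, the white jar or the tip box.

Things in the scene. Friction and masses are not known exactly. Their poses are not given: they have to be found in the camera images.
- shaker: white sample shaker on the table: deck 190 (x) x 240 (y) mm, top 30 mm above the table, with a control pod on its +y part (y 30 to 120 mm, top 85 mm above the table) carrying the counter dial at (0, 75) mm. On the rest of the deck the four sleeves stand two by two, centres at x = -36 or 36 mm and y = -69 or -11 mm, in any arrangement. Origin: centre of the underside.
- sleeve_red: red plastic sleeve fixed on the shaker: an open-topped rectangular pocket for the red-capped bottle. Outside 66 (x) x 50 (y) x 50 mm high, walls 4 mm, pocket 58 x 42 mm, floor top 5 mm above the origin. Origin: centre of the underside, on the deck 30 mm above the table; x is the pocket's long way.
- sleeve_yellow: yellow plastic sleeve fixed on the shaker: an open-topped rectangular pocket for the yellow-capped bottle. Outside 66 (x) x 50 (y) x 50 mm high, walls 4 mm, pocket 58 x 42 mm, floor top 5 mm above the origin. Origin: centre of the underside, on the deck 30 mm above the table; x is the pocket's long way.
- sleeve_blue: blue plastic sleeve fixed on the shaker: an open-topped rectangular pocket for the blue-capped bottle. Outside 66 (x) x 50 (y) x 50 mm high, walls 4 mm, pocket 58 x 42 mm, floor top 5 mm above the origin. Origin: centre of the underside, on the deck 30 mm above the table; x is the pocket's long way.
- sleeve_grey: grey plastic sleeve fixed on the shaker: an open-topped rectangular pocket for the grey-capped bottle. Outside 66 (x) x 50 (y) x 50 mm high, walls 4 mm, pocket 58 x 42 mm, floor top 5 mm above the origin. Origin: centre of the underside, on the deck 30 mm above the table; x is the pocket's long way. It already holds the grey-capped bottle.
- bottle_red: flat-sided white sample bottle with a red screw cap, standing upright: body 50 (x) x 34 (y) x 80 mm high, round cap 30 mm diameter from 86 to 114 mm above the underside (the neck between body and cap is 24 mm wide). About 0.16 kg. Origin: centre of the underside; z up. It looks the same turned half round.
- bottle_yellow: flat-sided white sample bottle with a yellow screw cap, standing upright: body 50 (x) x 34 (y) x 80 mm high, round cap 30 mm diameter from 86 to 114 mm above the underside (the neck between body and cap is 24 mm wide). About 0.16 kg. Origin: centre of the underside; z up. It looks the same turned half round.
- bottle_blue: flat-sided white sample bottle with a blue screw cap, standing upright: body 50 (x) x 34 (y) x 80 mm high, round cap 30 mm diameter from 86 to 114 mm above the underside (the neck between body and cap is 24 mm wide). About 0.16 kg. Origin: centre of the underside; z up. It looks the same turned half round.
- bottle_grey: flat-sided white sample bottle with a grey screw cap, standing upright: body 50 (x) x 34 (y) x 80 mm high, round cap 30 mm diameter from 86 to 114 mm above the underside (the neck between body and cap is 24 mm wide). About 0.16 kg. Origin: centre of the underside; z up. It looks the same turned half round. The reference sample: it stands in the grey sleeve and stays there.
- counter (a joint): angle of the black run counter dial, 60 mm across, which turns about a vertical axis. 0 = against its zero stop; grows clockwise seen from above, up to 2.6 rad; turn it anticlockwise (seen from above) to reset it. It stays where it is left. Friction about 0.05 N m.
- counter_grip (a point): point on the dial's axis at the height to grip its bar: the bar is 57 mm long (along the point's x), 14 mm wide (y) and stands from 25 mm below to 7 mm above this point; the round disc's top is 23 mm below it. A white line on the bar's -x half is the pointer; at zero it points to the red mark, on the shaker's -x side. The point turns with the dial: its yaw is the shaker's yaw minus the joint angle.
- soap_bottle: bystander: tall pink round bottle, 60 mm diameter, 190 mm high, loose. Origin: centre of the underside.
- white_jar: bystander: white round jar, 72 mm diameter, 120 mm high, loose. Origin: centre of the underside.
- tip_box: bystander: blue pipette tip box, 80 (x) x 60 (y) x 58 mm high, loose. Origin: centre of the underside.

How it is judged:
On the way, in this order (a step that is already met when the one before it is completed fails the run):
1. all three sample bottles stand on the bottom of the sleeves of their own colour (horizontal distance between bottle_red and sleeve_red below 0.015 m and z of bottle_red in the frame of sleeve_red below 0.014 m and angle between each of bottle_red, bottle_yellow, bottle_blue's own z axis and vertical below 0.25 rad and horizontal distance between bottle_yellow and sleeve_yellow below 0.015 m and z of bottle_yellow in the frame of sleeve_yellow below 0.014 m and horizontal distance between bottle_blue and sleeve_blue below 0.015 m and z of bottle_blue in the frame of sleeve_blue below 0.014 m), for 0.2 s.
2. the run counter dial is turned back to its zero stop with the bottles in place (all of step 1 and value of joint counter below 0.08 rad), for 0.2 s.
At the end, for the whole second after the job is handed in: Red, yellow and blue bottles at rest on the floor of their own sleeves (within 15 mm of the sleeve axis, under 14 mm above its underside, tilt under 0.25 rad), dial under 0.08 rad, grey bottle still down in the grey sleeve (all of step 2 and linear speed of each of bottle_red, bottle_yellow, bottle_blue below 0.03 m/s and horizontal distance between bottle_grey and sleeve_grey below 0.015 m and z of bottle_grey in the frame of sleeve_grey below 0.014 m); the robot touches nothing.
It fails at once if the soap bottle is shifted by more than 30 mm or tipped (distance of soap_bottle from where it was at the start of the episode above 0.03 m or angle between soap_bottle's own z axis and vertical above 0.35 rad).
It fails at once if the white jar is shifted by more than 30 mm or tipped (distance of white_jar from where it was at the start of the episode above 0.03 m or angle between white_jar's own z axis and vertical above 0.35 rad).
It fails at once if the tip box is shifted by more than 30 mm or tipped (distance of tip_box from where it was at the start of the episode above 0.03 m or angle between tip_box's own z axis and vertical above 0.35 rad).
It fails at once if the grey-capped bottle is lifted or pushed out of its sleeve (distance of bottle_grey from where it was at the start of the episode above 0.03 m).
It fails at once if a sample bottle is knocked over (angle between any of bottle_red, bottle_yellow, bottle_blue's own z axis and vertical above 0.8 rad).
It also fails if it takes over 72 s, if anything falls off the work surface, if the arm or the gripper's body presses on something with over 40 N, if the wrist force passes 120 N, or if a joint passes its speed limit or range.

## Working session

There is one attempt and no reset: what is moved stays moved. The work goes in short steps, Python scripts to look and compute and a tool call to move; the robot and the scene stay as the last step left them, time stands still between calls to the robot, and variables do not carry over. Pictures are saved under pics/ and viewed, at most 10 in all, crops included, and the job is handed in when it is done.

Besides the shell and the picture viewer there is one more tool, called after "Request:" as name([rows], argument=value, ...), one row to a line, values as JSON. step_arm: Moves the arm, as the interface text tells. Its arguments: {"type":"object","properties":{"deltas":{"type":"array"},"gripper":{"type":"number"},"squeeze":{"type":"number"}},"required":["deltas"]}

```bash
mkdir -p pics; cat > h.py <<'E'
import numpy as np, cv2
from station import ctrl
def cloud(name,d):
    c=ctrl.get_calibration(name); v,u=np.mgrid[0:384,0:512]
    P=np.stack([(u-c['cx'])/c['fx']*d,(v-c['cy'])/c['fy']*d,d,np.ones_like(d)],-1)
    return (P@np.linalg.inv(c['world_to_cam']).T)[...,:3]
E
python3 - <<'E'
from h import *
for n in ['top','scene']:
    im,d=ctrl.camera(n); np.savez('/tmp/'+n,im=im,d=d); cv2.imwrite(f'pics/{n}0.png',im[...,::-1])
    X=cloud(n,d)
    for l in ['shaker','sleeve_red','sleeve_yellow','sleeve_blue','sleeve_grey','bottle_red','bottle_yellow','bottle_blue','bottle_grey','counter','soap_bottle','white_jar','tip_box']:
        for r in ctrl.cut_out(n,l)[:2]:
            m=r['pixels']&(d>0); p=X[m]
            if len(p)<5: continue
            zt=np.percentile(p[:,2],97); t=p[p[:,2]>zt-.008]
            R=cv2.minAreaRect((t[:,:2]*1000).astype(np.float32))
            px=(np.array(r['rect'])*[512,384,512,384]).astype(int)
            print(n,l,round(r['conf'],2),px,'zt %.3f'%zt,np.round(t.mean(0),3),[np.round(a,1) for a in R])
print(ctrl.get_obs())
E
```

```text
top shaker 0.69 [222 174 251 192] zt 0.118 [0.56  0.098 0.115] [array([560.2,  98.4]), array([27.6, 28.6]), np.float64(34.0)]
top shaker 0.62 [312 147 411 226] zt 0.127 [ 0.548 -0.124  0.13 ] [array([ 548.6, -124.6]), array([14. , 56.9]), np.float64(30.8)]
top sleeve_red 0.63 [376 156 404 186] zt 0.083 [ 0.578 -0.262  0.081] [array([ 580.2, -263.8]), array([57.4, 65.3]), np.float64(87.6)]
top sleeve_blue 0.73 [355 186 379 217] zt 0.083 [ 0.511 -0.208  0.081] [array([ 510.1, -209.4]), array([50. , 63.9]), np.float64(89.0)]
top sleeve_blue 0.7 [180 160 209 186] zt 0.118 [0.582 0.205 0.115] [array([582.1, 204.9]), array([28.5, 27.8]), np.float64(62.1)]
top sleeve_grey 0.65 [119 220 160 248] zt 0.192 [0.44  0.325 0.191] [array([439.5, 325. ]), array([25.2, 24.6]), np.float64(38.5)]
top sleeve_grey 0.52 [380 194 407 220] zt 0.085 [ 0.505 -0.256  0.082] [array([ 508.9, -266.4]), array([49.2, 66. ]), np.float64(89.9)]
top bottle_red 0.73 [188 219 216 235] zt 0.118 [0.457 0.191 0.115] [array([457.1, 191.3]), array([27.8, 27.3]), np.float64(89.8)]
top bottle_red 0.47 [128 167 166 200] zt 0.12
[... 3694 characters left out ...]
.0)]
{'time_s': 1.4, 'qpos': array([-1.29161940e+00,  2.99901179e-01,  1.52101113e+00, -4.90526452e-06,
        1.32070660e+00, -6.65875177e-02]), 'joint_vel': array([ 1.25217884e-03,  5.05914723e-05, -5.37910710e-04, -1.00299788e-03,
        2.52445527e-03,  4.81451589e-04]), 'tau': array([ 7.48149414e-04, -5.31660783e+01, -3.52913940e+01,  7.08905677e-02,
        2.12674920e-02, -8.11807922e-06]), 'ee_pos': array([ 0.18640176, -0.51743251,  0.20544022]), 'eef_rot': array([-3.14156614e+00,  2.99504148e-06,  3.45765654e-01]), 'force': array([-0.3447734 , -0.20003575,  0.00566822]), 'moment': array([-0.00305344,  0.02029182, -0.03223693]), 'grip_force': 0.0, 'grip_width': 0.09362436073823878}
```

```bash
python3 - <<'E'
from h import *
C={'red':(.4575,.190),'yellow':(.582,.204),'blue':(.561,.097)}
for n in ['top','scene']:
    z=np.load(f'/tmp/{n}.npz'); X=cloud(n,z['d'])
    for k,c in C.items():
        w=(np.hypot(X[...,0]-c[0],X[...,1]-c[1])<.036)&(z['d']>0)
        for a,b in [(.074,.088),(.02,.088),(.1,.125)]:
            p=X[w&(X[...,2]>a)&(X[...,2]<b)]
            R=cv2.minAreaRect((p[:,:2]*1000).astype(np.float32)); print(n,k,a,len(p),[np.round(q,1) for q in R])
    for l in ['top']:
        pass
    # rims
    w=(np.abs(X[...,2]-.08)<.004)&(X[...,0]>.45)&(X[...,0]<.65)&(X[...,1]<-.15)&(X[...,1]>-.35)
    p=X[w]; R=cv2.minAreaRect((p[:,:2]*1000).astype(np.float32)); print(n,'rims',[np.round(q,1) for q in R])
    w=(np.abs(X[...,2]-.085)<.006)&(X[...,0]>.4)&(X[...,0]<.7)&(X[...,1]<-.03)&(X[...,1]>-.165)
    p=X[w]; R=cv2.minAreaRect((p[:,:2]*1000).astype(np.float32)); print(n,'pod',[np.round(q,1) for q in R])
t=np.load('/tmp/top.npz')['im'];s=np.load('/tmp/scene.npz')['im']
a=cv2.resize(t[140:270,100:430],None,fx=2.4,fy=2.4); b=cv2.resize(s[90:330,100:400],None,fx=1.2,fy=1.2)
im=np.zeros((a.shape[0]+b.shape[0],a.shape[1],3),np.uint8); im[:a.shape[0]]=a; im[a.shape[0]:,:b.shape[1]]=b
cv2.imwrite('pics/a.png',im[...,::-1]); print(im.shape)
E
```

```text
top red 0.074 156 [array([457.7, 191.9]), array([34.2, 50. ]), np.float64(21.1)]
top red 0.02 221 [array([457.4, 191.6]), array([34.9, 50.4]), np.float64(21.6)]
top red 0.1 141 [array([457.1, 191.1]), array([28.2, 27.3]), np.float64(89.8)]
top yellow 0.074 161 [array([582. , 205.5]), array([33.9, 50.2]), np.float64(22.5)]
top yellow 0.02 259 [array([581.7, 205.2]), array([34.5, 50.4]), np.float64(22.5)]
top yellow 0.1 141 [array([581.9, 204.6]), array([27.9, 28.6]), np.float64(56.8)]
top blue 0.074 151 [array([560.5,  98.5]), array([50. , 33.8]), np.float64(59.0)]
top blue 0.02 203 [array([560.3,  98.5]), array([50.3, 34.9]), np.float64(58.7)]
top blue 0.1 138 [array([560.1,  98. ]), array([28. , 28.6]), np.float64(28.7)]
top rims [array([ 546. , -221.8]), array([143.5, 188.3]), np.float64(89.0)]
top pod [array([ 548.8, -121.5]), array([ 87.7, 191.2]), np.float64(89.8)]
scene red 0.074 108 [array([458.5, 189.5]), array([34.5, 50.4]), np.float64(19.5)]
scene red 0.02 358 [array([459. , 189.2]), array([35.7, 51.2]), np.float64(20.1)]
scene red 0.1 103 [array([458. , 189.7]), array([28.8, 29. ]), np.float64(79.7)]
scene yellow 0.074 122 [array([583.6, 202.8]), array([33.9, 52.1]), np.float64(22.6)]
scene yellow 0.02 373 [array([584.1, 202.8]), array([35. , 52.5]), np.float64(22.7)]
scene yellow 0.1 119 [array([583.4, 202.6]), array([28.5, 30.4]), np.float64(64.9)]
scene blue 0.074 146 [array([562.3,  95.4]), array([49. , 34.2]), np.float64(57.5)]
scene blue 0.02 416 [array([563. ,  95.9]), array([50.5, 34.8]), np.float64(57.5)]
scene blue 0.1 123 [array([561.3,  96.6]), array([28.6, 29.1]), np.float64(42.7)]
scene rims [array([ 549.7, -223.9]), array([188.5, 147. ]), np.float64(0.2)]
scene pod [array([ 549.9, -122.3]), array([ 85.3, 192.7]), np.float64(90.0)]
(600, 792, 3)
```

View pics/a.png

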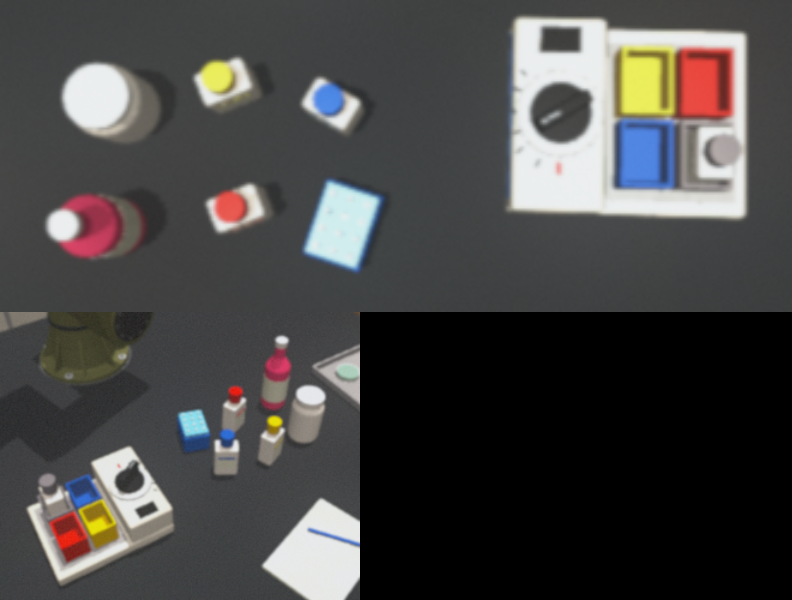

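Both views agree: caps are at red (.458,.190), yellow (.583,.204) and blue (.561,.097). The sleeves are yellow/red in the far row and blue/grey in the near row. The dial pointer sits about 57° clockwise of the red mark. Next I move above red.

Request:
step_arm([
  {"dp":[0.4,-0.45,0],"twist":0},
  {"dp":[0.77,-0.9,0],"twist":0},
  {"dp":[0.77,-0.9,0],"twist":0},
  {"dp":[0.77,-0.9,0],"twist":0},
  {"dp":[0.77,-0.9,0],"twist":0},
  {"dp":[0.77,-0.9,0],"twist":0},
  {"dp":[0.77,-0.9,0],"twist":0},
  {"dp":[0.77,-0.9,0],"twist":0},
  {"dp":[0.77,-0.9,0],"twist":0},
  {"dp":[0.77,-0.9,0],"twist":0},
  {"dp":[0.77,-0.9,0],"twist":0},
  {"dp":[0.77,-0.9,0],"twist":0},
], gripper=0.25, squeeze=40)

```text
time_s: 2.6
ee_pos: [0.3802, -0.0057, 0.2058]
eef_rot: [3.141, -0.001, 0.346]
force: [1.1, -0.9, -1.3]
grip_width: 0.0589
grip_force: 0.0
```

```bash
cat > g.py <<'E'
import sys
from h import *
def go(x,y,z,yaw):
    # total tool-frame units (40mm) at present yaw, at target yaw, and twist units
    o=ctrl.get_obs(); p=o['ee_pos']; cy=np.degrees(o['eef_rot'][2]); d=np.array([x,y,z])-p
    tw=-((yaw-cy+180)%360-180)/4
    for a in (cy,yaw):
        r=np.radians(a); print('yaw %.1f'%a,np.round(np.array([d@[np.cos(r),np.sin(r),0],d@[np.sin(r),-np.cos(r),0],-d[2]])/.04,3))
    print('twist',round(tw,2),'pos',np.round(p,4),'rpy',np.round(o['eef_rot'],3),'t',o['time_s'],'w',o['grip_width'],'F',np.round(o['force'],1))
go(*map(float,sys.argv[1:5]))
E
python3 g.py .458 .1905 .205 20.5
```

```text
yaw 19.8 [ 3.493 -3.955  0.02 ]
yaw 20.5 [ 3.54  -3.912  0.02 ]
twist -0.17 pos [ 0.3802 -0.0057  0.2058] rpy [ 3.141e+00 -1.000e-03  3.460e-01] t 2.6 w 0.058909058575299905 F [ 1.1 -0.9 -1.3]
```

Request:
step_arm([
  {"dp":[0.75,-0.85,0],"twist":-0.17},
  {"dp":[0.75,-0.85,0],"twist":0},
  {"dp":[0.75,-0.85,0],"twist":0},
  {"dp":[0.75,-0.85,0],"twist":0},
  {"dp":[0.54,-0.54,0],"twist":0},
  {"dp":[0,0,0],"twist":0},
  {"dp":[0,0,0],"twist":0},
])

```text
time_s: 3.3
ee_pos: [0.4576, 0.1894, 0.2051]
eef_rot: [3.142, 0.001, 0.359]
force: [0.4, 0.2, -0.5]
grip_width: 0.0583
grip_force: 0.0
```

```bash
python3 g.py .458 .1905 .087 20.5
```

```text
yaw 20.6 [ 0.018 -0.022  2.952]
yaw 20.5 [ 0.018 -0.022  2.952]
twist 0.01 pos [0.4576 0.1894 0.2051] rpy [3.142e+00 1.000e-03 3.590e-01] t 3.3 w 0.058291938914047256 F [ 0.4  0.2 -0.5]
```

Request:
step_arm([
  {"dp":[0.02,-0.02,0.6],"twist":0},
  {"dp":[0,0,0.8],"twist":0},
  {"dp":[0,0,0.8],"twist":0},
  {"dp":[0,0,0.5],"twist":0},
  {"dp":[0,0,0.25],"twist":0},
  {"dp":[0,0,0],"twist":0},
])

```text
time_s: 3.9
ee_pos: [0.458, 0.1895, 0.087]
eef_rot: [-3.142, 0.001, 0.357]
force: [-0.6, 0.2, 0.2]
grip_width: 0.0584
grip_force: 0.0
```

Request:
step_arm([
  {"dp":[0,0,0],"twist":0},
  {"dp":[0,0,0],"twist":0},
  {"dp":[0,0,0],"twist":0},
  {"dp":[0,0,0],"twist":0},
  {"dp":[0,0,0],"twist":0},
], gripper=-1)

```text
time_s: 4.4
ee_pos: [0.4586, 0.1905, 0.0879]
eef_rot: [-3.142, -0.001, 0.358]
force: [0.1, 0.5, 3.7]
grip_width: 0.0297
grip_force: 40.0
```

```bash
python3 g.py .458 .1905 .087 20.5; python3 -c "
from h import *
print(ctrl.get_obs()['grip_force'])
im,d=ctrl.camera('scene');cv2.imwrite('pics/b.png',cv2.resize(im[60:280,180:420],None,fx=2,fy=2)[...,::-1])"
```

```text
yaw 20.5 [-0.013 -0.005  0.024]
yaw 20.5 [-0.013 -0.005  0.024]
twist -0.0 pos [0.4586 0.1905 0.0879] rpy [-3.142e+00 -1.000e-03  3.580e-01] t 4.4 w 0.0296944289102982 F [0.1 0.5 3.7]
39.99931275844574
```

View pics/b.png

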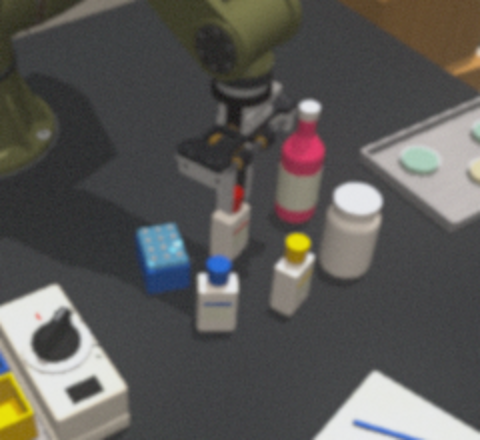

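Red's cap at (238,198) is between the pads and the measured width is 30 mm. Next I lift and turn it.

Request:
step_arm([
  {"dp":[0,0,-0.4],"twist":0},
  {"dp":[0,0,-0.8],"twist":0},
  {"dp":[0,0,-0.9],"twist":0},
  {"dp":[0,0,-0.9],"twist":-1},
  {"dp":[0,0,-0.8],"twist":-1},
  {"dp":[0,0,-0.4],"twist":-1},
  {"dp":[0,0,0],"twist":-1},
  {"dp":[0,0,0],"twist":-1},
  {"dp":[0,0,0],"twist":-1},
  {"dp":[0,0,0],"twist":-1},
  {"dp":[0,0,0],"twist":-1},
  {"dp":[0,0,0],"twist":-1},
])

```text
time_s: 5.65
ee_pos: [0.4581, 0.1903, 0.2551]
eef_rot: [-3.141, 0.001, 0.989]
force: [-0.9, -0.4, -1.3]
grip_width: 0.0295
grip_force: 40.0
```

Request:
step_arm([
  {"dp":[0,0,0],"twist":-1},
  {"dp":[0,0,0],"twist":-1},
  {"dp":[0,0,0],"twist":-1},
  {"dp":[0,0,0],"twist":-1},
  {"dp":[0,0,0],"twist":-1},
  {"dp":[0,0,0],"twist":-1},
  {"dp":[0,0,0],"twist":-1},
  {"dp":[0,0,0],"twist":-0.9},
  {"dp":[0,0,0],"twist":0},
])

```text
time_s: 6.55
ee_pos: [0.4582, 0.1903, 0.2551]
eef_rot: [-3.141, 0.0, 1.539]
force: [-0.1, 0.7, -2.5]
grip_width: 0.0297
grip_force: 40.0
```

```bash
python3 g.py .5805 -.2704 .257 88.2
```

```text
yaw 88.2 [-11.413   3.428  -0.047]
yaw 88.2 [-11.415   3.419  -0.047]
twist -0.01 pos [0.4582 0.1903 0.2551] rpy [-3.141  0.     1.539] t 6.55 w 0.02968515222961402 F [-0.1  0.7 -2.5]
```

Request:
step_arm([
  {"dp":[-0.4,0.12,0],"twist":0},
  {"dp":[-0.8,0.24,0],"twist":0},
  {"dp":[-1,0.3,0],"twist":0},
  {"dp":[-1,0.3,0],"twist":0},
  {"dp":[-1,0.3,0],"twist":0},
  {"dp":[-1,0.3,0],"twist":0},
  {"dp":[-1,0.3,0],"twist":0},
  {"dp":[-1,0.3,0],"twist":0},
  {"dp":[-1,0.3,0],"twist":0},
  {"dp":[-1,0.3,0],"twist":0},
  {"dp":[-1,0.3,0],"twist":0},
  {"dp":[-0.7,0.21,0],"twist":0},
])

```text
time_s: 7.75
ee_pos: [0.5745, -0.2522, 0.2548]
eef_rot: [-3.141, -0.0, 1.534]
force: [0.4, 1.0, -1.0]
grip_width: 0.0293
grip_force: 40.0
```

Request:
step_arm([
  {"dp":[-0.4,0.2,0],"twist":0},
  {"dp":[-0.11,0.25,0],"twist":0},
  {"dp":[0,0,0],"twist":0},
  {"dp":[0,0,0],"twist":0},
])

```text
time_s: 8.15
ee_pos: [0.5916, -0.2704, 0.255]
eef_rot: [-3.141, -0.0, 1.537]
force: [0.1, 0.8, -1.2]
grip_width: 0.0291
grip_force: 40.0
```

```bash
python3 g.py .5805 -.2704 .126 88.2;  python3 - <<'E'
from h import *
for n in ['top','scene']:
    im,d=ctrl.camera(n); X=cloud(n,d); cv2.imwrite(f'pics/c_{n}.png',im[...,::-1])
    w=(X[...,2]>.155)&(X[...,2]<.252)&(np.abs(X[...,0]-.58)<.05)&(np.abs(X[...,1]+.27)<.05)&(d>0)
    for a,b in [(.16,.24),(.235,.256)]:
        p=X[w&(X[...,2]>a)&(X[...,2]<b)]
        if len(p)>20: print(n,len(p),p.min(0),p.max(0),cv2.minAreaRect((p[:,:2]*1000).astype(np.float32)))
a=cv2.imread('pics/c_scene.png')[170:330,90:270]; b=cv2.imread('pics/c_top.png')[130:250,290:430]
a=cv2.resize(a,(450,400));b=cv2.resize(b,(350,300)); o=np.zeros((400,800,3),np.uint8); o[:,:450]=a;o[:300,450:]=b
cv2.imwrite('pics/c.png',o)
E
```

```text
yaw 88.0 [-0.009 -0.278  3.224]
yaw 88.2 [-0.008 -0.278  3.224]
twist -0.04 pos [ 0.5916 -0.2704  0.255 ] rpy [-3.141 -0.     1.537] t 8.15 w 0.029122722691778666 F [ 0.1  0.8 -1.2]
top 147 [ 0.57114412 -0.25600629  0.16935595] [ 0.61655307 -0.25240753  0.23995216] ((593.8966674804688, -253.71983337402344), (2.524405002593994, 45.47303771972656), 87.414794921875)
top 39 [ 0.59497078 -0.26148208  0.23527323] [ 0.6155288  -0.25378982  0.25145918] ((606.1317749023438, -255.06204223632812), (6.7630391120910645, 21.32551383972168), 68.56040954589844)
scene 446 [ 0.57445118 -0.29019234  0.16657544] [ 0.61960138 -0.25521975  0.23992494] ((603.6707763671875, -281.6736145019531), (53.14102554321289, 28.74466323852539), 43.110477447509766)
scene 213 [ 0.57452376 -0.28946915  0.23511177] [ 0.61960138 -0.25530429  0.24948387] ((597.3240966796875, -272.4829406738281), (34.12990188598633, 44.62906265258789), 88.32561492919922)
```

View pics/c.png

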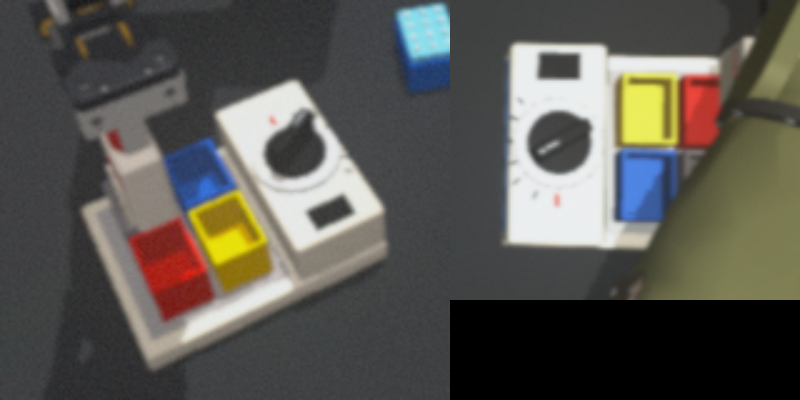

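The red bottle hangs upright over the deck, 12 mm too far in +x. I correct that and lower it.

Request:
step_arm([
  {"dp":[0.01,-0.3,0],"twist":0},
  {"dp":[0,0,0.4],"twist":0},
  {"dp":[0,0,0.6],"twist":0},
  {"dp":[0,0,0.6],"twist":0},
  {"dp":[0,0,0.3],"twist":0},
  {"dp":[0,0,0.15],"twist":0},
  {"dp":[0,0,0.2],"twist":0},
  {"dp":[0,0,0.2],"twist":0},
  {"dp":[0,0,0.2],"twist":0},
])

```text
time_s: 9.15
ee_pos: [0.5801, -0.27, 0.1494]
eef_rot: [3.141, 0.0, 1.538]
force: [0.6, -0.6, -2.4]
grip_width: 0.0292
grip_force: 40.0
```

```bash
python3 g.py .5795 -.2700 .123 88.2
```

```text
yaw 88.1 [-0.    -0.014  0.661]
yaw 88.2 [-0.    -0.014  0.661]
twist -0.03 pos [ 0.5801 -0.27    0.1494] rpy [3.141 0.    1.538] t 9.15 w 0.029243870291880084 F [ 0.6 -0.6 -2.4]
```

Request:
step_arm([
  {"dp":[0,0,0.2],"twist":0},
  {"dp":[0,0,0.2],"twist":0},
  {"dp":[0,0,0.15],"twist":0},
  {"dp":[0,0,0.07],"twist":0},
  {"dp":[0,0,0],"twist":0},
])

```text
time_s: 9.65
ee_pos: [0.5798, -0.2699, 0.1242]
eef_rot: [-3.141, -0.0, 1.537]
force: [-0.1, 0.3, -2.2]
grip_width: 0.0289
grip_force: 40.0
```

Request:
step_arm([
  {"dp":[0,0,0],"twist":0},
  {"dp":[0,0,0],"twist":0},
  {"dp":[0,0,0],"twist":0},
  {"dp":[0,0,-0.3],"twist":0},
  {"dp":[0,0,-0.5],"twist":0},
  {"dp":[0,0,-0.8],"twist":0},
  {"dp":[0,0,-0.8],"twist":0},
  {"dp":[0,0,-0.4],"twist":0},
], gripper=0.06)

```text
time_s: 10.45
ee_pos: [0.5804, -0.2702, 0.2411]
eef_rot: [3.137, 0.002, 1.537]
force: [0.2, -0.3, -0.4]
grip_width: 0.0498
grip_force: 0.0
```

```bash
python3 g.py .5828 .2038 .23 22.5;  python3 - <<'E'
from h import *
n='scene'; im,d=ctrl.camera(n); X=cloud(n,d)
for c in [(.5805,-.27)]:
    w=(X[...,2]>.135)&(X[...,2]<.16)&(np.hypot(X[...,0]-c[0],X[...,1]-c[1])<.03)
    p=X[w]; print(len(p),p.min(0),p.max(0),p.mean(0))
E
```

```text
yaw 88.1 [11.846 -0.335  0.277]
yaw 22.5 [  4.59  -10.926   0.277]
twist 16.4 pos [ 0.5804 -0.2702  0.2411] rpy [3.137e+00 2.000e-03 1.537e+00] t 10.45 w 0.04975636128602605 F [ 0.2 -0.3 -0.4]
178 [ 0.56659864 -0.28650065  0.13504842] [ 0.59668417 -0.25760616  0.1517868 ] [ 0.58454227 -0.27243013  0.14677537]
```

Red is seated: its cap top is at 0.149, so the underside is at 0.035. Next is yellow.

Request:
step_arm([
  {"dp":[0.5,0,0],"twist":0},
  {"dp":[1,0,0],"twist":0},
  {"dp":[1,0,0],"twist":0},
  {"dp":[1,0,0],"twist":0},
  {"dp":[1,0,0],"twist":0},
  {"dp":[1,0,0],"twist":0},
  {"dp":[1,0,0],"twist":0},
  {"dp":[1,0,0],"twist":0},
  {"dp":[1,0,0],"twist":0},
  {"dp":[1,-0.1,0],"twist":0},
  {"dp":[1,-0.1,0],"twist":0},
  {"dp":[0.85,-0.13,0.2],"twist":0},
], gripper=0.25)

```text
time_s: 11.7
ee_pos: [0.5809, 0.1871, 0.2286]
eef_rot: [3.141, -0.0, 1.539]
force: [-0.0, -0.7, -0.5]
grip_width: 0.0587
grip_force: 0.0
```

Request:
step_arm([
  {"dp":[0.5,0,0],"twist":1},
  {"dp":[0,0,0],"twist":1},
  {"dp":[0,0,0],"twist":1},
  {"dp":[0,0,0],"twist":1},
  {"dp":[0,0,0],"twist":1},
  {"dp":[0,0,0],"twist":1},
  {"dp":[0,0,0],"twist":1},
  {"dp":[0,0,0],"twist":1},
  {"dp":[0,0,0],"twist":1},
  {"dp":[0,0,0],"twist":1},
  {"dp":[0,0,0],"twist":1},
  {"dp":[0,0,0],"twist":1},
])

```text
time_s: 12.9
ee_pos: [0.5815, 0.2049, 0.2277]
eef_rot: [-3.141, 0.001, 0.697]
force: [0.1, -0.2, -0.8]
grip_width: 0.059
grip_force: 0.0
```

Request:
step_arm([
  {"dp":[0,0,0],"twist":1},
  {"dp":[0,0,0],"twist":1},
  {"dp":[0,0,0],"twist":1},
  {"dp":[0,0,0],"twist":1},
  {"dp":[0,0,0],"twist":0.4},
  {"dp":[0,0,0],"twist":0},
])

```text
time_s: 13.5
ee_pos: [0.5819, 0.2046, 0.2281]
eef_rot: [-3.141, 0.001, 0.393]
force: [0.0, 1.1, 0.1]
grip_width: 0.0588
grip_force: 0.0
```

```bash
python3 g.py .5828 .2038 .087 22.5
```

```text
yaw 22.5 [0.013 0.028 3.528]
yaw 22.5 [0.013 0.028 3.528]
twist 0.01 pos [0.5819 0.2046 0.2281] rpy [-3.141e+00  1.000e-03  3.930e-01] t 13.5 w 0.058835585447548355 F [0.  1.1 0.1]
```

Request:
step_arm([
  {"dp":[0.01,0.03,0.6],"twist":0},
  {"dp":[0,0,0.9],"twist":0},
  {"dp":[0,0,0.9],"twist":0},
  {"dp":[0,0,0.7],"twist":0},
  {"dp":[0,0,0.43],"twist":0},
  {"dp":[0,0,0],"twist":0},
])

```text
time_s: 14.1
ee_pos: [0.5818, 0.2031, 0.0847]
eef_rot: [-3.141, 0.005, 0.394]
force: [0.0, 0.4, -0.8]
grip_width: 0.0593
grip_force: 0.0
```

Request:
step_arm([
  {"dp":[0,0,0],"twist":0},
  {"dp":[0,0,0],"twist":0},
  {"dp":[0,0,0],"twist":0},
  {"dp":[0,0,0],"twist":0},
  {"dp":[0,0,0],"twist":0},
], gripper=-1)

```text
time_s: 14.6
ee_pos: [0.5836, 0.2034, 0.0882]
eef_rot: [3.142, -0.001, 0.393]
force: [0.3, 1.1, 3.5]
grip_width: 0.0291
grip_force: 40.0
```

Request:
step_arm([
  {"dp":[0,0,-0.4],"twist":0},
  {"dp":[0,0,-0.8],"twist":0},
  {"dp":[0,0,-0.9],"twist":0},
  {"dp":[0,0,-0.9],"twist":-1},
  {"dp":[0,0,-0.8],"twist":-1},
  {"dp":[0,0,-0.4],"twist":-1},
  {"dp":[0,0,0],"twist":-1},
  {"dp":[0,0,0],"twist":-1},
  {"dp":[0,0,0],"twist":-1},
  {"dp":[0,0,0],"twist":-1},
  {"dp":[0,0,0],"twist":-1},
  {"dp":[0,0,0],"twist":-1},
])

```text
time_s: 15.8
ee_pos: [0.5832, 0.2032, 0.2552]
eef_rot: [-3.141, 0.0, 1.024]
force: [-0.8, -0.8, -1.6]
grip_width: 0.0296
grip_force: 40.0
```

Request:
step_arm([
  {"dp":[0,0,0],"twist":-1},
  {"dp":[0,0,0],"twist":-1},
  {"dp":[0,0,0],"twist":-1},
  {"dp":[0,0,0],"twist":-1},
  {"dp":[0,0,0],"twist":-1},
  {"dp":[0,0,0],"twist":-1},
  {"dp":[0,0,0],"twist":-1},
  {"dp":[0,0,0],"twist":-0.43},
  {"dp":[0,0,0],"twist":0},
])

```text
time_s: 16.7
ee_pos: [0.5832, 0.2032, 0.2553]
eef_rot: [-3.141, 0.0, 1.54]
force: [-0.5, 0.6, -1.2]
grip_width: 0.0292
grip_force: 40.0
```

```bash
python3 g.py .582 -.2123 .257 88.2
```

```text
yaw 88.2 [-10.384   0.29   -0.043]
yaw 88.2 [-10.384   0.297  -0.043]
twist 0.01 pos [0.5832 0.2032 0.2553] rpy [-3.141  0.     1.54 ] t 16.7 w 0.029222734776462478 F [-0.5  0.6 -1.2]
```

Request:
step_arm([
  {"dp":[-0.4,0.02,0],"twist":0},
  {"dp":[-0.8,0.03,0],"twist":0},
  {"dp":[-1,0.03,0],"twist":0},
  {"dp":[-1,0.03,0],"twist":0},
  {"dp":[-1,0.03,0],"twist":0},
  {"dp":[-1,0.03,0],"twist":0},
  {"dp":[-1,0.03,0],"twist":0},
  {"dp":[-1,0.03,0],"twist":0},
  {"dp":[-1,0.03,0],"twist":0},
  {"dp":[-1,0.03,0],"twist":0},
  {"dp":[-0.8,0,0],"twist":0},
  {"dp":[-0.38,0,0],"twist":0},
])

```text
time_s: 17.9
ee_pos: [0.5809, -0.2154, 0.2552]
eef_rot: [-3.141, 0.0, 1.536]
force: [-1.0, 1.3, -0.8]
grip_width: 0.0297
grip_force: 40.0
```

Request:
step_arm([
  {"dp":[0,0,0],"twist":0},
  {"dp":[0,0,0],"twist":0},
  {"dp":[0,0,0],"twist":0},
])

```text
time_s: 18.2
ee_pos: [0.582, -0.211, 0.2556]
eef_rot: [3.141, -0.0, 1.541]
force: [0.3, 0.8, -1.4]
grip_width: 0.0294
grip_force: 40.0
```

```bash
python3 g.py .582 -.2123 .123 88.2;  python3 - <<'E'
from h import *
n='scene'; im,d=ctrl.camera(n); X=cloud(n,d)
w=(X[...,2]>.155)&(np.abs(X[...,0]-.58)<.05)&(np.abs(X[...,1]+.212)<.04)&(d>0)
for a,b in [(.155,.24),(.235,.25)]:
    p=X[w&(X[...,2]>a)&(X[...,2]<b)]; print(len(p),np.percentile(p,1,0),np.percentile(p,99,0),cv2.minAreaRect((p[:,:2]*1000).astype(np.float32)))
E
```

```text
yaw 88.3 [-0.033  0.     3.315]
yaw 88.2 [-0.033  0.     3.315]
twist 0.02 pos [ 0.582  -0.211   0.2556] rpy [ 3.141 -0.     1.541] t 18.2 w 0.029377847142306814 F [ 0.3  0.8 -1.4]
449 [ 0.56444342 -0.23066146  0.17003736] [ 0.6091154  -0.19746629  0.23931537] ((592.4205932617188, -222.8450469970703), (55.751346588134766, 27.493915557861328), 37.14480972290039)
214 [ 0.5635434  -0.23032081  0.23557657] [ 0.60905813 -0.19754091  0.24926961] ((586.2462768554688, -213.25839233398438), (33.806392669677734, 46.50382995605469), 87.82740020751953)
```

Request:
step_arm([
  {"dp":[0,-0.02,0.4],"twist":0},
  {"dp":[0,0,0.6],"twist":0},
  {"dp":[0,0,0.6],"twist":0},
  {"dp":[0,0,0.3],"twist":0},
  {"dp":[0,0,0.2],"twist":0},
  {"dp":[0,0,0.2],"twist":0},
  {"dp":[0,0,0.2],"twist":0},
  {"dp":[0,0,0.2],"twist":0},
])

```text
time_s: 19.05
ee_pos: [0.5814, -0.2121, 0.1474]
eef_rot: [3.141, 0.0, 1.54]
force: [0.6, -0.2, -1.1]
grip_width: 0.0292
grip_force: 40.0
```

```bash
python3 g.py .581 -.211 .123 88.2
```

```text
yaw 88.2 [ 0.027 -0.01   0.611]
yaw 88.2 [ 0.027 -0.01   0.611]
twist 0.0 pos [ 0.5814 -0.2121  0.1474] rpy [3.141 0.    1.54 ] t 19.05 w 0.02920430763831246 F [ 0.6 -0.2 -1.1]
```

Request:
step_arm([
  {"dp":[0,0,0.2],"twist":0},
  {"dp":[0,0,0.2],"twist":0},
  {"dp":[0,0,0.13],"twist":0},
  {"dp":[0,0,0.05],"twist":0},
  {"dp":[0,0,0],"twist":0},
])

```text
time_s: 19.55
ee_pos: [0.5811, -0.2121, 0.124]
eef_rot: [-3.141, -0.0, 1.54]
force: [0.5, 0.1, -2.4]
grip_width: 0.0293
grip_force: 40.0
```

Request:
step_arm([
  {"dp":[0,0,0],"twist":0},
  {"dp":[0,0,0],"twist":0},
  {"dp":[0,0,0],"twist":0},
  {"dp":[0,0,-0.3],"twist":0},
  {"dp":[0,0,-0.5],"twist":0},
  {"dp":[0,0,-0.8],"twist":0},
  {"dp":[0,0,-0.8],"twist":0},
  {"dp":[0,0,-0.4],"twist":0},
], gripper=0.06)

```text
time_s: 20.35
ee_pos: [0.5817, -0.2123, 0.2405]
eef_rot: [3.137, 0.002, 1.54]
force: [-0.2, 0.5, -0.4]
grip_width: 0.0499
grip_force: 0.0
```

```bash
python3 g.py .5612 .097 .23 148.3;  python3 - <<'E'
from h import *
n='scene'; im,d=ctrl.camera(n); X=cloud(n,d)
for c in [(.5805,-.27),(.582,-.212)]:
    w=(X[...,2]>.135)&(X[...,2]<.16)&(np.hypot(X[...,0]-c[0],X[...,1]-c[1])<.03)
    p=X[w]; print(len(p),p.min(0),p.max(0),p.mean(0))
E
```

```text
yaw 88.2 [ 7.712 -0.753  0.264]
yaw 148.3 [4.499 6.309 0.264]
twist -15.02 pos [ 0.5817 -0.2123  0.2405] rpy [3.137e+00 2.000e-03 1.540e+00] t 20.35 w 0.04988949020147925 F [-0.2  0.5 -0.4]
179 [ 0.56662082 -0.28674208  0.13521505] [ 0.59690379 -0.25777357  0.15296709] [ 0.58448478 -0.27229868  0.14674205]
168 [ 0.56737494 -0.22865741  0.13519382] [ 0.59753239 -0.19906889  0.15142693] [ 0.58485036 -0.21456534  0.14657688]
```

Yellow is seated as well. Next is blue.

Request:
step_arm([
  {"dp":[0.5,0,0],"twist":0},
  {"dp":[1,-0.1,0],"twist":0},
  {"dp":[1,-0.1,0],"twist":0},
  {"dp":[1,-0.1,0],"twist":0},
  {"dp":[1,-0.1,0],"twist":0},
  {"dp":[1,-0.1,0],"twist":0},
  {"dp":[1,-0.1,0.1],"twist":0},
  {"dp":[0.8,-0.1,0.1],"twist":0},
  {"dp":[0.41,-0.05,0.06],"twist":0},
  {"dp":[0,0,0],"twist":-1},
  {"dp":[0,0,0],"twist":-1},
  {"dp":[0,0,0],"twist":-1},
], gripper=0.25)

```text
time_s: 21.6
ee_pos: [0.5608, 0.0967, 0.2259]
eef_rot: [-3.141, 0.0, 1.752]
force: [-0.9, -0.0, -0.4]
grip_width: 0.0589
grip_force: 0.0
```

Request:
step_arm([
  {"dp":[0,0,0],"twist":-1},
  {"dp":[0,0,0],"twist":-1},
  {"dp":[0,0,0],"twist":-1},
  {"dp":[0,0,0],"twist":-1},
  {"dp":[0,0,0],"twist":-1},
  {"dp":[0,0,0],"twist":-1},
  {"dp":[0,0,0],"twist":-1},
  {"dp":[0,0,0],"twist":-1},
  {"dp":[0,0,0],"twist":-1},
  {"dp":[0,0,0],"twist":-1},
  {"dp":[0,0,0],"twist":-1},
  {"dp":[0,0,0],"twist":-1},
])

```text
time_s: 22.8
ee_pos: [0.5609, 0.0964, 0.2259]
eef_rot: [-3.141, 0.0, 2.589]
force: [-0.0, 0.8, -1.8]
grip_width: 0.0584
grip_force: 0.0
```

```bash
python3 g.py .5612 .097 .087 148.3
```

```text
yaw 148.3 [2.000e-03 1.700e-02 3.473e+00]
yaw 148.3 [2.000e-03 1.700e-02 3.473e+00]
twist 0.01 pos [0.5609 0.0964 0.2259] rpy [-3.141  0.     2.589] t 22.8 w 0.05843139512448547 F [-0.   0.8 -1.8]
```

Request:
step_arm([
  {"dp":[0,0.02,0.6],"twist":0},
  {"dp":[0,0,0.9],"twist":0},
  {"dp":[0,0,0.9],"twist":0},
  {"dp":[0,0,0.7],"twist":0},
  {"dp":[0,0,0.37],"twist":0},
  {"dp":[0,0,0],"twist":0},
])

```text
time_s: 23.4
ee_pos: [0.5606, 0.0973, 0.0856]
eef_rot: [-3.14, -0.002, 2.586]
force: [0.6, 0.2, -1.1]
grip_width: 0.0587
grip_force: 0.0
```

Request:
step_arm([
  {"dp":[0,0,0],"twist":0},
  {"dp":[0,0,0],"twist":0},
  {"dp":[0,0,0],"twist":0},
  {"dp":[0,0,0],"twist":0},
  {"dp":[0,0,0],"twist":0},
], gripper=-1)

```text
time_s: 23.9
ee_pos: [0.5615, 0.0978, 0.0877]
eef_rot: [3.141, 0.001, 2.587]
force: [-0.0, -0.6, 3.6]
grip_width: 0.0288
grip_force: 39.9
```

Request:
step_arm([
  {"dp":[0,0,-0.4],"twist":0},
  {"dp":[0,0,-0.8],"twist":0},
  {"dp":[0,0,-0.9],"twist":0},
  {"dp":[0,0,-0.9],"twist":1},
  {"dp":[0,0,-0.8],"twist":1},
  {"dp":[0,0,-0.4],"twist":1},
  {"dp":[0,0,0],"twist":1},
  {"dp":[0,0,0],"twist":1},
  {"dp":[0,0,0],"twist":1},
  {"dp":[0,0,0],"twist":1},
  {"dp":[0,0,0],"twist":1},
  {"dp":[0,0,0],"twist":1},
])

```text
time_s: 25.1
ee_pos: [0.561, 0.0978, 0.2549]
eef_rot: [-3.141, -0.0, 1.956]
force: [0.2, -0.5, -1.2]
grip_width: 0.0297
grip_force: 39.9
```

Request:
step_arm([
  {"dp":[0,0,0],"twist":1},
  {"dp":[0,0,0],"twist":1},
  {"dp":[0,0,0],"twist":1},
  {"dp":[0,0,0],"twist":1},
  {"dp":[0,0,0],"twist":1},
  {"dp":[0,0,0],"twist":1},
  {"dp":[0,0,0],"twist":0},
  {"dp":[0,0,0],"twist":0},
])

```text
time_s: 25.9
ee_pos: [0.5611, 0.0978, 0.255]
eef_rot: [-3.141, 0.0, 1.542]
force: [-0.2, -0.1, -1.7]
grip_width: 0.0296
grip_force: 39.9
```

```bash
python3 g.py .510 -.2100 .257 88.2
```

```text
yaw 88.3 [-7.729 -1.053 -0.051]
yaw 88.2 [-7.731 -1.036 -0.051]
twist 0.03 pos [0.5611 0.0978 0.255 ] rpy [-3.141  0.     1.542] t 25.9 w 0.029562963690248863 F [-0.2 -0.1 -1.7]
```

Request:
step_arm([
  {"dp":[-0.4,-0.1,0],"twist":0},
  {"dp":[-0.8,-0.12,0],"twist":0},
  {"dp":[-1,-0.14,0],"twist":0},
  {"dp":[-1,-0.14,0],"twist":0},
  {"dp":[-1,-0.14,0],"twist":0},
  {"dp":[-1,-0.14,0],"twist":0},
  {"dp":[-1,-0.14,0],"twist":0},
  {"dp":[-0.9,-0.12,0],"twist":0},
  {"dp":[-0.6,0,0],"twist":0},
  {"dp":[0,0,0],"twist":0},
  {"dp":[0,0,0],"twist":0},
  {"dp":[0,0,0],"twist":0},
])

```text
time_s: 27.1
ee_pos: [0.5099, -0.2081, 0.2551]
eef_rot: [3.142, -0.0, 1.541]
force: [0.3, 0.8, -0.8]
grip_width: 0.0291
grip_force: 39.9
```

```bash
python3 g.py .510 -.2100 .123 88.2;  python3 - <<'E'
from h import *
n='scene'; im,d=ctrl.camera(n); X=cloud(n,d)
w=(X[...,2]>.155)&(np.abs(X[...,0]-.51)<.05)&(np.abs(X[...,1]+.21)<.04)&(d>0)
for a,b in [(.155,.24),(.235,.25)]:
    p=X[w&(X[...,2]>a)&(X[...,2]<b)]; print(len(p),np.percentile(p,1,0),np.percentile(p,99,0),cv2.minAreaRect((p[:,:2]*1000).astype(np.float32)))
E
```

```text
yaw 88.3 [-0.047  0.004  3.303]
yaw 88.2 [-0.047  0.004  3.303]
twist 0.02 pos [ 0.5099 -0.2081  0.2551] rpy [ 3.142 -0.     1.541] t 27.1 w 0.029111205367553416 F [ 0.3  0.8 -0.8]
433 [ 0.49246212 -0.22429872  0.17144994] [ 0.53711217 -0.19077597  0.23848367] ((520.6765747070312, -216.17202758789062), (55.320518493652344, 28.673738479614258), 40.24105453491211)
199 [ 0.48988359 -0.22384767  0.23528864] [ 0.5376731  -0.19034234  0.2494408 ] ((512.9238891601562, -206.56729125976562), (34.475101470947266, 50.727447509765625), 89.4925537109375)
```

Request:
step_arm([
  {"dp":[-0.075,-0.02,0.4],"twist":0},
  {"dp":[0,0,0.6],"twist":0},
  {"dp":[0,0,0.6],"twist":0},
  {"dp":[0,0,0.3],"twist":0},
  {"dp":[0,0,0.2],"twist":0},
  {"dp":[0,0,0.2],"twist":0},
  {"dp":[0,0,0.2],"twist":0},
  {"dp":[0,0,0.2],"twist":0},
])

```text
time_s: 27.95
ee_pos: [0.5093, -0.2118, 0.147]
eef_rot: [3.141, 0.0, 1.54]
force: [0.2, -0.3, -1.2]
grip_width: 0.0294
grip_force: 39.9
```

```bash
python3 g.py .5095 -.211 .123 88.2
```

```text
yaw 88.2 [0.02  0.004 0.6  ]
yaw 88.2 [0.02  0.004 0.6  ]
twist 0.0 pos [ 0.5093 -0.2118  0.147 ] rpy [3.141 0.    1.54 ] t 27.95 w 0.029434782170354393 F [ 0.2 -0.3 -1.2]
```

Request:
step_arm([
  {"dp":[0,0,0.2],"twist":0},
  {"dp":[0,0,0.2],"twist":0},
  {"dp":[0,0,0.13],"twist":0},
  {"dp":[0,0,0.04],"twist":0},
  {"dp":[0,0,0],"twist":0},
])

```text
time_s: 28.45
ee_pos: [0.5091, -0.2117, 0.1241]
eef_rot: [-3.141, -0.0, 1.54]
force: [0.5, -0.2, -0.6]
grip_width: 0.0296
grip_force: 39.9
```

Request:
step_arm([
  {"dp":[0,0,0],"twist":0},
  {"dp":[0,0,0],"twist":0},
  {"dp":[0,0,0],"twist":0},
  {"dp":[0,0,-0.3],"twist":0},
  {"dp":[0,0,-0.5],"twist":0},
  {"dp":[0,0,-0.8],"twist":0},
  {"dp":[0,0,-0.8],"twist":0},
  {"dp":[0,0,-0.4],"twist":0},
], gripper=0.06)

```text
time_s: 29.25
ee_pos: [0.5096, -0.212, 0.2403]
eef_rot: [3.138, 0.002, 1.54]
force: [0.2, -0.5, -0.3]
grip_width: 0.0497
grip_force: 0.0
```

```bash
python3 g.py .5495 -.1257 .23 120.8;  python3 - <<'E'
from h import *
n='scene'; im,d=ctrl.camera(n); X=cloud(n,d)
for c in [(.5805,-.27),(.582,-.212),(.511,-.21),(.51,-.269)]:
    w=(X[...,2]>.135)&(X[...,2]<.16)&(np.hypot(X[...,0]-c[0],X[...,1]-c[1])<.03)
    p=X[w]; print(len(p),p.min(0),p.max(0),p.mean(0))
w=(X[...,2]>.122)&(X[...,2]<.14)&(np.hypot(X[...,0]-.55,X[...,1]+.126)<.035)
p=X[w]; print(np.median(p,0),cv2.minAreaRect((p[:,:2]*1000).astype(np.float32)))
cv2.imwrite('pics/d.png',cv2.resize(im[160:330,90:280],None,fx=3,fy=3)[...,::-1])
E
```

```text
yaw 88.2 [2.187 0.929 0.257]
yaw 120.8 [1.342 1.96  0.257]
twist -8.15 pos [ 0.5096 -0.212   0.2403] rpy [3.138e+00 2.000e-03 1.540e+00] t 29.25 w 0.04966722320099974 F [ 0.2 -0.5 -0.3]
179 [ 0.5662985  -0.28661917  0.13510623] [ 0.59594327 -0.25784046  0.15249139] [ 0.58446168 -0.27241994  0.14672397]
173 [ 0.56668639 -0.22855264  0.13522722] [ 0.59729915 -0.19963076  0.15239593] [ 0.58506847 -0.21471691  0.14638219]
153 [ 0.49342906 -0.22461178  0.13541865] [ 0.52616134 -0.19553344  0.15210966] [ 0.51244916 -0.21056354  0.14670191]
162 [ 0.4938804  -0.28382945  0.13512459] [ 0.52483576 -0.2555672   0.15298264] [ 0.5130563  -0.26974538  0.14651809]
[ 0.55138205 -0.12861466  0.12821769] ((550.7595825195312, -126.71089172363281), (16.381820678710938, 55.428977966308594), 28.51560401916504)
```

View pics/d.png

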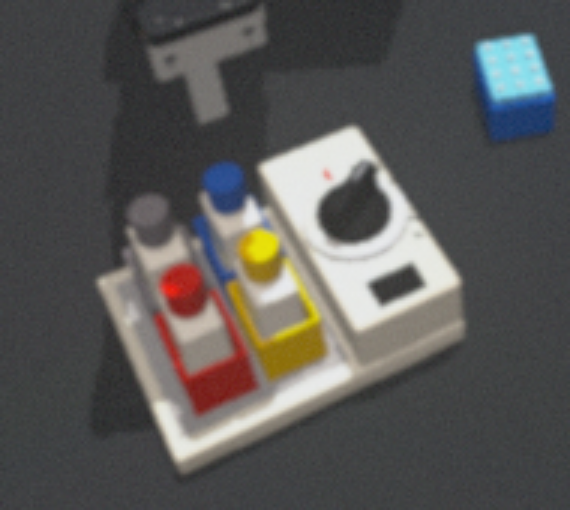

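All four bottles stand in their own sleeves, with cap tops at about 0.15. Next is the dial.

Request:
step_arm([
  {"dp":[0.4,0.2,0],"twist":0},
  {"dp":[0.8,0.3,0],"twist":0},
  {"dp":[0.7,0.3,0.1],"twist":0},
  {"dp":[0.29,0.13,0.1],"twist":0},
  {"dp":[0,0,0],"twist":-1},
  {"dp":[0,0,0],"twist":-1},
  {"dp":[0,0,0],"twist":-1},
  {"dp":[0,0,0],"twist":-1},
  {"dp":[0,0,0],"twist":-1},
  {"dp":[0,0,0],"twist":-1},
  {"dp":[0,0,0],"twist":-1},
  {"dp":[0,0,0],"twist":-1},
], gripper=-0.15)

```text
time_s: 30.5
ee_pos: [0.5488, -0.1258, 0.2281]
eef_rot: [-3.141, -0.0, 2.101]
force: [-0.6, -0.9, 0.4]
grip_width: 0.0401
grip_force: 0.0
```

Request:
step_arm([
  {"dp":[0,0,0],"twist":-0.15},
  {"dp":[0,0,0],"twist":0},
  {"dp":[0,0,0],"twist":0},
])

```text
time_s: 30.8
ee_pos: [0.549, -0.1255, 0.2282]
eef_rot: [-3.142, 0.0, 2.107]
force: [-0.3, -0.5, 0.6]
grip_width: 0.0396
grip_force: 0.0
```

```bash
python3 g.py .5495 -.1257 .107 120.5
```

```text
yaw 120.7 [-0.012  0.009  3.03 ]
yaw 120.5 [-0.012  0.009  3.03 ]
twist 0.05 pos [ 0.549  -0.1255  0.2282] rpy [-3.142  0.     2.107] t 30.8 w 0.03959957344733876 F [-0.3 -0.5  0.6]
```

Request:
step_arm([
  {"dp":[0,0,0.5],"twist":0},
  {"dp":[0,0,0.8],"twist":0},
  {"dp":[0,0,0.8],"twist":0},
  {"dp":[0,0,0.5],"twist":0},
  {"dp":[0,0,0.3],"twist":0},
  {"dp":[0,0,0.1],"twist":0},
  {"dp":[0,0,0],"twist":0},
])

```text
time_s: 31.5
ee_pos: [0.5492, -0.1254, 0.1086]
eef_rot: [3.141, 0.0, 2.108]
force: [-0.1, 0.0, 0.1]
grip_width: 0.0394
grip_force: 0.0
```

Request:
step_arm([
  {"dp":[0,0,0],"twist":0},
  {"dp":[0,0,0],"twist":0},
  {"dp":[0,0,0],"twist":0},
  {"dp":[0,0,0],"twist":0},
], gripper=-1, squeeze=20)

```text
time_s: 31.9
ee_pos: [0.5476, -0.1264, 0.1088]
eef_rot: [-3.138, -0.0, 2.109]
force: [-9.9, -3.6, 8.8]
grip_width: 0.0139
grip_force: 20.0
```

Request:
step_arm([
  {"dp":[0,-0.045,0],"twist":-0.5},
  {"dp":[0,0,0],"twist":-1},
  {"dp":[0,0,0],"twist":-1},
  {"dp":[0,0,0],"twist":-1},
  {"dp":[0,0,0],"twist":-1},
  {"dp":[0,0,0],"twist":-1},
  {"dp":[0,0,0],"twist":-1},
  {"dp":[0,0,0],"twist":-1},
  {"dp":[0,0,0],"twist":-1},
  {"dp":[0,0,0],"twist":-1},
  {"dp":[0,0,0],"twist":-1},
  {"dp":[0,0,0],"twist":-1},
])

```text
time_s: 33.1
ee_pos: [0.5474, -0.1266, 0.1089]
eef_rot: [-3.141, 0.0, 2.914]
force: [-2.8, -1.5, 3.9]
grip_width: 0.0141
grip_force: 20.0
```

Request:
step_arm([
  {"dp":[0,0,0],"twist":-0.5},
  {"dp":[0,0,0],"twist":-0.5},
  {"dp":[0,0,0],"twist":-0.5},
  {"dp":[0,0,0],"twist":-0.5},
  {"dp":[0,0,0],"twist":0},
])

```text
time_s: 33.6
ee_pos: [0.5474, -0.1266, 0.1089]
eef_rot: [-3.141, 0.0, 3.051]
force: [-3.8, -2.3, 6.4]
grip_width: 0.014
grip_force: 20.0
```

```bash
python3 g.py .5476 -.1264 .1088 178.2; python3 -c "
from station import ctrl
print(ctrl.get_obs()['moment'])"
```

```text
yaw 174.8 [-0.004  0.006  0.002]
yaw 178.2 [-0.004  0.006  0.002]
twist -0.84 pos [ 0.5474 -0.1266  0.1089] rpy [-3.141  0.     3.051] t 33.6 w 0.014045400990202602 F [-3.8 -2.3  6.4]
[-0.37151243  0.70150943  0.00166555]
```

Now I turn it on gently until the stop shows in the moment or the yaw.

Request:
step_arm([
  {"dp":[0,0,0],"twist":-0.4},
  {"dp":[0,0,0],"twist":-0.4},
  {"dp":[0,0,0],"twist":-0.3},
  {"dp":[0,0,0],"twist":0},
  {"dp":[0,0,0],"twist":0},
])

```text
time_s: 34.1
ee_pos: [0.5474, -0.1266, 0.1089]
eef_rot: [-3.141, 0.0, 3.126]
force: [-4.1, -2.2, 5.1]
grip_width: 0.0139
grip_force: 20.1
```

```bash
python3 g.py .5476 -.1264 .1088 178.2; python3 -c "
from station import ctrl
print(ctrl.get_obs()['moment'])"
```

```text
yaw 179.1 [-0.005  0.006  0.001]
yaw 178.2 [-0.005  0.006  0.001]
twist 0.23 pos [ 0.5474 -0.1266  0.1089] rpy [-3.141  0.     3.126] t 34.1 w 0.013870443177218313 F [-4.1 -2.2  5.1]
[-0.3719582   0.6986167  -0.26456807]
```

Request:
step_arm([
  {"dp":[0,0,0],"twist":-0.3},
  {"dp":[0,0,0],"twist":0},
  {"dp":[0,0,0],"twist":0},
])

```text
time_s: 34.4
ee_pos: [0.5474, -0.1266, 0.1088]
eef_rot: [-3.141, 0.0, -3.136]
force: [-4.6, -1.7, 6.5]
grip_width: 0.0141
grip_force: 20.4
```

```bash
python3 g.py .5476 -.1264 .1088 178.2; python3 -c "
from station import ctrl
print(ctrl.get_obs()['moment'])"
```

```text
yaw -179.7 [-0.005  0.006  0.001]
yaw 178.2 [-0.005  0.006  0.001]
twist 0.53 pos [ 0.5474 -0.1266  0.1088] rpy [-3.141  0.    -3.136] t 34.4 w 0.01405599878052788 F [-4.6 -1.7  6.5]
[-0.35825508  0.75921454 -0.47246369]
```

The moment has risen to 0.47 N m against the stop, so the dial is home. I release and rise.

Request:
step_arm([
  {"dp":[0,0,0],"twist":0},
  {"dp":[0,0,0],"twist":0},
  {"dp":[0,0,0],"twist":0},
  {"dp":[0,0,-0.4],"twist":0},
  {"dp":[0,0,-0.8],"twist":0},
  {"dp":[0,0,-0.9],"twist":0},
  {"dp":[0,0,-0.9],"twist":0},
  {"dp":[0,0,-0.5],"twist":0},
  {"dp":[0,0,0],"twist":0},
  {"dp":[0,0,0],"twist":0},
], gripper=-0.3)

```text
time_s: 35.4
ee_pos: [0.5473, -0.1261, 0.2475]
eef_rot: [3.141, -0.0, -3.134]
force: [-0.3, 0.3, -0.4]
grip_width: 0.0326
grip_force: 0.0
```

```bash
python3 - <<'E'
from h import *
o=ctrl.get_obs(); print(o['time_s'],o['ee_pos'],o['force'])
im,d=ctrl.camera('scene'); X=cloud('scene',d)
for c in [(.5805,-.27),(.582,-.212),(.511,-.21),(.51,-.269)]:
    p=X[(X[...,2]>.135)&(X[...,2]<.16)&(np.hypot(X[...,0]-c[0],X[...,1]-c[1])<.03)]; print(len(p),p.max(0),p.mean(0))
p=X[(X[...,2]>.122)&(X[...,2]<.14)&(np.hypot(X[...,0]-.55,X[...,1]+.126)<.035)]
print(cv2.minAreaRect((p[:,:2]*1000).astype(np.float32)))
cv2.imwrite('pics/e.png',cv2.resize(im[160:330,90:280],None,fx=3,fy=3)[...,::-1])
E
```

```text
35.4 [ 0.54734548 -0.12612917  0.24747646] [-0.28662916  0.26561002 -0.41919299]
178 [ 0.59739093 -0.25787469  0.15186479] [ 0.58439208 -0.27227074  0.14671729]
170 [ 0.59728329 -0.19990545  0.15264183] [ 0.58512597 -0.21491185  0.14667533]
157 [ 0.52524546 -0.1956595   0.15347068] [ 0.5125484  -0.21075391  0.14646573]
160 [ 0.52556105 -0.25545347  0.15231188] [ 0.51287869 -0.26955365  0.14633414]
((549.479736328125, -126.58356475830078), (13.908354759216309, 57.87699508666992), 89.18096923828125)
```

View pics/e.png

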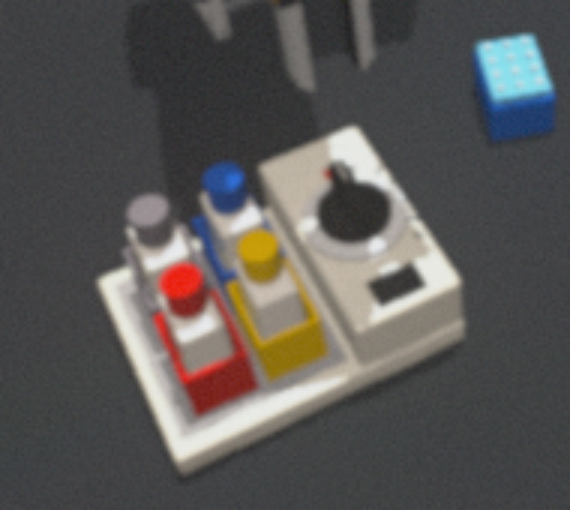

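The bar at (345,180) points to the red mark, its yaw of −0.8° is within about 1° of the shaker's, and all bottles are seated.

```bash
python3 -c "
from station import ctrl
print(ctrl.hand_in())"
```

```text
the job is handed in; nothing more can be done
None
```

Handed in at about 35 s: the red, yellow and blue bottles stand on the floors of their own sleeves, the dial is against its zero stop, and the grey bottle and the bystanders were not disturbed; the judge's verdict was not reported back.

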